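Strain the beads from the hair rollers and case the rollers for UV

ROBOT

A 7-joint arm with a two-finger parallel gripper is mounted at the origin on the work surface. World frame = base frame: x ahead of the robot, y to its left, z up, the work surface at z = 0. Lengths are in m, angles in rad, forces in N, time in s.
With the tool pointing down it reaches from about 0.425 to 0.925 m from the base axis. Payload 6.8 kg.
Tool frame: the origin (TCP) lies on the front face of the gripper's body, between the roots of the fingers; the fingertips stand 73 mm ahead of it and the grasp point (between the pads) lies 54 mm ahead of it (env.nose_length is the distance from the TCP to the fingertips, in m); z points along the fingers, y is the line along which they close (so a half turn about z gives the same grasp; the last joint's range is limited). The gripper opens to 85 mm and grips with 20 to 120 N. Pads are 22 mm wide; open, the fingers measure 114 mm over their backs; the gripper's body (76 mm by 85 mm) begins 54 mm behind the grasp point. The pads swing forward as they close: fully open they stand 13 mm farther back than shut.
Start: joints at [-1.314, 0.477, 0.022, 1.555, -0.011, 1.109, -0.083], TCP at [0.241, 0.631, 0.304] pointing down, gripper open.
Joint ranges: [-2.96, 2.96], [-0.34, 2.1], [-1.41, 1.46], [0.24, 2.44], [-1.37, 4.51], [0.17, 1.92], [-2.96, 2.96]. Speed limits (rad/s): [2.39, 2.39, 3.14, 3.14, 3.14, 3.14, 3.14].

INTERFACE

Orientations are given as a unit quaternion [w, x, y, z].
In Python, from cell import env, kin, camera, calibration, job gives the robot as it stands. The module is installed in compiled form; this text tells all that it offers. Calls block until the motion is done:
- env.reach(position, orientation): joint-space move of the TCP to a pose.
- env.movel(position, velocity=0.15, rot=None, stop_force=None): straight line of the TCP; rot=None keeps the orientation; velocity is the mean speed in m/s. With stop_force (N) it stops when the force on the tool has changed by that much, and returns True; else False.
- env.goto_joints(angles): joint-space move.
- env.grip(opening, f_grip=None): finger opening in m; f_grip is the grip in N (None keeps the last); returns when the fingers have stopped.
- env.dwell(seconds).
- kin.inverse_kinematics(position, orientation): joint angles nearest the present ones, or None.
- env.get_state(): the state.
- camera(name): name is "scene" or "top"; returns (picture, depth): 480x640x3 uint8, blue, green, red; 480x640 float32, m along the optical axis (not along the pixel's ray), 0 where there is no reading.
- calibration(name): a dict with "fx", "fy", "cx", "cy" (pixels), "rvec" (rotation vector, rad) and "tvec" (3), from world to camera coordinates, as OpenCV has them. Camera axes: x right, y down, z forward; pixel columns grow to the right and rows downward; lengths in m; the calibration is good to about 2 mm. A picture is of the moment at which its call begins. calibration takes no time and is no camera call.
A pose or a line that the arm cannot do raises env.PlanningError and nothing moves.
- job.job_done(): hands the job in; it is judged then, once.
The state is a dict: "time": time; "qpos": joint angles; "joint_velocities": joint speeds; "joint_torque": joint torques, N m; "tcp_pos": TCP position; "orientation": TCP orientation; "force": force on the tool from outside, world axes, zero at the start; "torque": the same for the moment, N m; "opening": finger opening in m; "gripper_force": force on a finger pad.
Only numpy, scipy, OpenCV 4.12 (cv2) and the standard library are available. Lean on these libraries where they do the work, as an engineer would, in place of code of your own. Each camera call takes 0.05 s, during which the arm holds its last target. There are 200 camera calls.

TASK

Clean up after the colouring lesson. First tilt the strainer a little so that all the purple beads fall through its slots into the white tub while the orange rollers stay in it, then tip the strainer steeply so that its rollers drop into the blue bin beside it, and lower the strainer back fully onto its rest. Lay every roller, from the bin and the stray one on the towel, down in the open yellow-lidded UV case, shut its lid completely, turn the shut case over onto the lamp side until it lies flat, and leave the bystanding bottles and cup alone.

Things in the scene. Friction and masses are not known exactly. Their poses are not given: they have to be found in the camera images.
- station: Fixed sorting station. Origin on the table under the strainer's hinge line: x along the hinge, +y towards the strainer's handle, -y to the bin, z up. White tub under the strainer: inside x +-69, y -2..174 mm, floor 4, walls 55 mm high. Blue bin: inside x +-100, y -140..-10, floor 30, sides 65, end wall 80, wall to the tub 72 mm high. Hinge posts 90 mm high at x +-66, y 0.
- strainer_hinge (a point): Fixed point: middle of the strainer's hinge line, 85 mm above the table; axes parallel to the station's (hinge along x).
- strainer (a joint): Strainer angle, rad: 0 = at rest, floor sloping 0.10 DOWN TOWARDS THE HANDLE (level at 0.10); grows as the handle is lifted up and over towards the bin, stop at 1.1. Stiff: stays where left; 2 to 5 N at the handle moves it. Past level the beads roll; the eight-sided rollers stay until about 0.45, then tumble over the open edge at the hinge. 0.25 to 0.3 strains, 0.9 to 1.05 tips.
- strainer_handle (a point): Centre of the strainer's black round handle bar (10 mm thick, along the hinge, 54 mm free between its arms, 40 mm clear of the end wall). Frame rides with the steel strainer, whose axes have their origin at strainer_hinge: bar at y 215, z 8 mm; floor at z 0, 118 mm wide, solid y 90..168 with a 3 mm rib at y 104, four slots 22 mm wide at y 8..90; walls 24 mm high, at the hinge only a 4 mm lip.
- cradle: Fixed grey UV cradle, 170 x 200 mm. Origin on the table under the case's turning axis; x along that axis, +y to the loading side, -y to the purple lamp side, z up. Support tops 26 mm high; posts 60 mm high at x +-88 mm.
- case_axis (a point): Fixed point: middle of the case's turning axis, 50 mm above the table; axes parallel to the cradle's.
- case (a joint): Turning angle of the whole case, rad: 0 = lying open side up on the loading side; grows as its red handle is lifted up and over; 3.14 (its stop) = turned over flat on the lamp side. Stiff: stays where it is left; about 3 to 6 N at the handle turns it.
- case_handle (a point): Centre of the case's red round handle bar (10 mm thick, along the turning axis, 50 mm free length, 40 mm clear of the case's edge). Frame rides with the case. Seen from case_axis it is at x -42, y 135, z -14 mm in the case's own axes (parallel to the cradle's at joint 0).
- case_in (a point): Middle of the case's inner floor (32 mm above the table at joint 0); frame rides with the case, axes as the cradle's at joint 0. The case bottom is a shallow grey pan, inside 152 (x) by 70 mm (y), wall only 8 mm high, two yellow dividers 6 mm high at x +-25: three bays centred at x -50, 0, +50, a roller each, its length along y. Shut, it is 36 mm high inside.
- lid_hinge (a point): Middle of the lid's hinge line, riding with the case (at case joint 0 it lies 12 mm to +y of and 10 mm below the turning axis).
- lid (a joint): Lid angle from the case bottom, rad: 0 = shut; starts wide open (1.95 to 2.4), leaning over the lamp side; stop at 2.6. Stiff friction hinge: the lid stays where it is left, also when the case is turned over; about 2 to 4 N at its handle moves it.
- lid_handle (a point): Centre of the lid's green round handle bar (10 mm thick, along the hinge, 50 mm free length, 40 mm clear of the lid's edge). Frame rides with the lid. Seen from lid_hinge it is at x 42, y 123, z 12 mm in the lid's own axes (parallel to the case's when shut). Lid: yellow, slatted, 160 x 78 x 32 mm.
- roller_a: Orange eight-sided hair roller, 60 mm long, 28 mm across flats, 25 g; origin at its centre, x along its length. Starts in the strainer by the handle. May be absent.
- roller_b: Another such roller in the strainer; may be absent (at least one of a, b is there).
- roller_c: The stray roller of the same size, lying on the white towel beyond the bin and case (farther from the robot); always there.
- bead1: Purple round braiding bead, 18 mm diameter, 10 g; origin at its centre. Starts in the strainer; three to five of the five are there.
- bead2: Purple round braiding bead, 18 mm diameter, 10 g; origin at its centre. Starts in the strainer; three to five of the five are there.
- bead3: Purple round braiding bead, 18 mm diameter, 10 g; origin at its centre. Starts in the strainer; three to five of the five are there.
- bead4: Purple round braiding bead, 18 mm diameter, 10 g; origin at its centre. Starts in the strainer; three to five of the five are there.
- bead5: Purple round braiding bead, 18 mm diameter, 10 g; origin at its centre. Starts in the strainer; three to five of the five are there.
- spray: Bystander: white spray bottle with red head, 72 mm diameter, 180 mm high, origin under its centre.
- dye: Bystander: black dye bottle, 42 mm diameter, 110 mm high, origin under its centre.
- clipcup: Bystander: blue cup, 72 mm diameter, 70 mm high, origin under its centre.
Mind the look-alikes: they are no part of the job. Leave any turquoise look-alike of the roller_a alone. Leave any pink look-alike of the roller_c alone.

How it is judged:
On the way, in this order (a step that is already met when the one before it is completed fails the run):
1. all beads have fallen into the white tub while the strainer's rollers are still in the strainer (x of bead1 in the frame of station between -0.07 and 0.07 m and y of bead1 in the frame of station between -0.002 and 0.176 m and z of each of bead1, bead2, bead3, bead4, bead5 in the frame of station below 0.045 m and x of bead2 in the frame of station between -0.07 and 0.07 m and y of bead2 in the frame of station between -0.002 and 0.176 m and x of bead3 in the frame of station between -0.07 and 0.07 m and y of bead3 in the frame of station between -0.002 and 0.176 m and x of bead4 in the frame of station between -0.07 and 0.07 m and y of bead4 in the frame of station between -0.002 and 0.176 m and x of bead5 in the frame of station between -0.07 and 0.07 m and y of bead5 in the frame of station between -0.002 and 0.176 m and y of each of roller_a, roller_b in the frame of station above 0.03 m and z of each of roller_a, roller_b in the frame of station above 0.075 m), for 0.2 s.
2. the strainer, tipped steeply, has dropped its rollers into the blue bin (x of roller_a in the frame of station between -0.102 and 0.102 m and y of roller_a in the frame of station between -0.142 and -0.004 m and z of each of roller_a, roller_b in the frame of station below 0.08 m and x of roller_b in the frame of station between -0.102 and 0.102 m and y of roller_b in the frame of station between -0.142 and -0.004 m and value of joint strainer above 0.45 rad), for 0.2 s.
3. all rollers lie in the case, which is still open and the right way up (x of roller_a in the frame of case_in between -0.076 and 0.076 m and y of roller_a in the frame of case_in between -0.036 and 0.036 m and z of roller_a in the frame of case_in between 0.004 and 0.033 m and x of roller_b in the frame of case_in between -0.076 and 0.076 m and y of roller_b in the frame of case_in between -0.036 and 0.036 m and z of roller_b in the frame of case_in between 0.004 and 0.033 m and x of roller_c in the frame of case_in between -0.076 and 0.076 m and y of roller_c in the frame of case_in between -0.036 and 0.036 m and z of roller_c in the frame of case_in between 0.004 and 0.033 m and value of joint case below 0.15 rad and value of joint lid above 0.3 rad), for 0.2 s.
4. the lid is shut over the rollers before the case is turned (x of roller_a in the frame of case_in between -0.076 and 0.076 m and y of roller_a in the frame of case_in between -0.036 and 0.036 m and z of roller_a in the frame of case_in between 0.004 and 0.033 m and x of roller_b in the frame of case_in between -0.076 and 0.076 m and y of roller_b in the frame of case_in between -0.036 and 0.036 m and z of roller_b in the frame of case_in between 0.004 and 0.033 m and x of roller_c in the frame of case_in between -0.076 and 0.076 m and y of roller_c in the frame of case_in between -0.036 and 0.036 m and z of roller_c in the frame of case_in between 0.004 and 0.033 m and value of joint case below 0.15 rad and value of joint lid below 0.08 rad), for 0.2 s.
At the end, for the whole second after the job is handed in: All beads are in the white tub, the strainer is down (within 0.06 rad of its rest), all rollers are inside the case, its lid is shut (within 0.09 rad), the case is turned over (within 0.09 rad of flat on the lamp side), and all is at rest (x of bead1 in the frame of station between -0.07 and 0.07 m and y of bead1 in the frame of station between -0.002 and 0.176 m and z of each of bead1, bead2, bead3, bead4, bead5 in the frame of station below 0.045 m and x of bead2 in the frame of station between -0.07 and 0.07 m and y of bead2 in the frame of station between -0.002 and 0.176 m and x of bead3 in the frame of station between -0.07 and 0.07 m and y of bead3 in the frame of station between -0.002 and 0.176 m and x of bead4 in the frame of station between -0.07 and 0.07 m and y of bead4 in the frame of station between -0.002 and 0.176 m and x of bead5 in the frame of station between -0.07 and 0.07 m and y of bead5 in the frame of station between -0.002 and 0.176 m and x of roller_a in the frame of case_in between -0.076 and 0.076 m and y of roller_a in the frame of case_in between -0.036 and 0.036 m and z of roller_a in the frame of case_in between 0.004 and 0.033 m and x of roller_b in the frame of case_in between -0.076 and 0.076 m and y of roller_b in the frame of case_in between -0.036 and 0.036 m and z of roller_b in the frame of case_in between 0.004 and 0.033 m and x of roller_c in the frame of case_in between -0.076 and 0.076 m and y of roller_c in the frame of case_in between -0.036 and 0.036 m and z of roller_c in the frame of case_in between 0.004 and 0.033 m and value of joint lid below 0.09 rad and value of joint case above 3.05 rad and value of joint strainer below 0.06 rad and linear speed of each of roller_a, roller_b, roller_c, bead1, bead2, bead3, bead4, bead5 below 0.03 m/s); the robot touches nothing.
It fails at once if the spray bottle is pushed more than 30 mm or toppled (distance of spray from where it was at the start of the episode above 0.03 m or angle between spray's own z axis and vertical above 0.5 rad).
It fails at once if the dye bottle is pushed more than 30 mm or toppled (distance of dye from where it was at the start of the episode above 0.03 m or angle between dye's own z axis and vertical above 0.5 rad).
It fails at once if the cup is pushed more than 30 mm or toppled (distance of clipcup from where it was at the start of the episode above 0.03 m or angle between clipcup's own z axis and vertical above 0.5 rad).
Of roller_a, roller_b only 1 to 2 are there at a start; the rules pass over those that are not, and their reading is None.
Of bead1, bead2, bead3, bead4, bead5 only 3 to 5 are there at a start; the rules pass over those that are not, and their reading is None.
At some moment in a run one of roller_c may be knocked a few centimetres aside while the robot is not near it.
Once in a run the grip may slacken for a moment while it holds something.
It also fails if it takes over 210 s, if anything falls off the work surface, if the arm or the gripper's body presses on something with over 40 N, if the wrist force passes 120 N, or if a joint passes its speed limit or range.

## Working session

There is one attempt and no reset: what is moved stays moved. The work goes in short steps, each a Python script; the robot and the scene stay as the last script left them, time stands still between calls to the robot, and variables do not carry over. Pictures are saved under pics/ and viewed, at most 14 in all, crops included, and the job is handed in when it is done.

```bash
mkdir -p pics
python3 - <<'E'
from cell import env,kin,camera,calibration,job
import cv2,numpy as np
for n in("scene","top"):
    im,d=camera(n); cv2.imwrite(f"pics/{n}0.png",im); np.save(f"{n}0.npy",d)
    c=calibration(n); R,_=cv2.Rodrigues(np.array(c["rvec"],float)); print(n,c["fx"],c["cx"],c["cy"],"cam at",(-R.T@np.array(c["tvec"]).ravel()).round(3),(d==0).mean())
print(env.get_state()); print(env.nose_length)
E
```

```text
scene 623.2254359908771 317.9101453425338 238.02598492701568 cam at [ 1.172 -0.728  0.914] 0.004039713541666667
top 506.56757831058655 312.9727009467162 242.6522642639795 cam at [0.495 0.038 0.998] 0.004055989583333333
{'time': 0.1, 'qpos': array([-1.31413587,  0.47774336,  0.02234053,  1.55635341, -0.01150084,
        1.10926848, -0.0831151 ]), 'joint_velocities': array([-0.0004409 , -0.00362175, -0.00020398, -0.00518872, -0.00105125,
        0.0002848 ,  0.00103059]), 'joint_torque': array([ 5.51895500e-03, -5.97760785e+01,  1.61405571e+00, -2.81952381e+01,
        1.28359976e-02,  5.11366685e-03, -2.14502012e-05]), 'tcp_pos': array([0.24064459, 0.63021006, 0.30300505]), 'orientation': array([-9.04757620e-05,  1.81367614e-01,  9.83415026e-01, -8.17236703e-04]), 'force': array([-0.16054563,  0.17508451, -0.02758489]), 'torque': array([0.0367684 , 0.05899488, 0.03424272]), 'gripper_force': 0.0, 'opening': 0.08540198784747041}
0.0726
```

View pics/scene0.png

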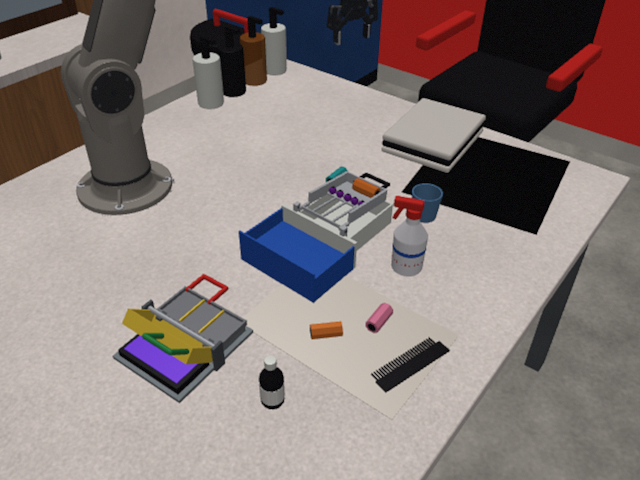

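View pics/top0.png

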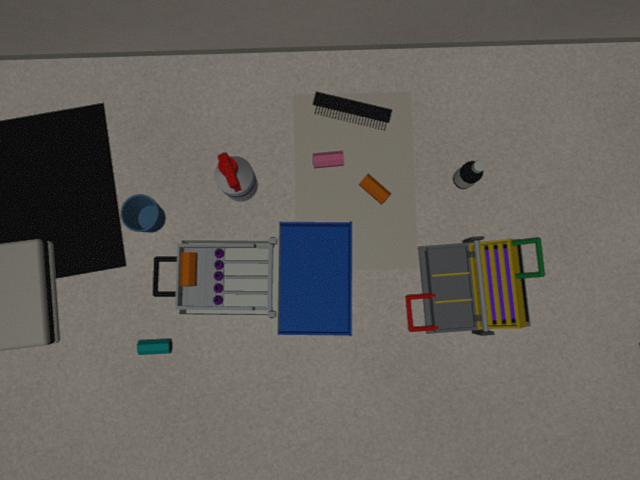

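The top view has world +x up and +y left. It shows one orange roller at (188,269), five beads near x≈218, the stray roller at (375,188), the bin at about (315,278), the case at (450,287), the red handle at (415,313) and the green handle at (538,258). Next I'll measure their poses.

```bash
cat > h.py <<'E'
from cell import env,kin,camera,calibration,job
import cv2,numpy as np
from scipy.spatial.transform import Rotation as Ro
def cal(n):
    c=calibration(n);R,_=cv2.Rodrigues(np.array(c["rvec"],float));return c,R,np.array(c["tvec"],float).ravel()
def cloud(n,d):
    c,R,t=cal(n);v,u=np.mgrid[:480,:640]
    P=np.stack([(u-c["cx"])/c["fx"]*d,(v-c["cy"])/c["fy"]*d,d],-1)
    return (P-t)@R
def look(n="top",save=None):
    im,d=camera(n)
    if save: cv2.imwrite(f"pics/{save}.png",im)
    return im,cloud(n,d),cv2.cvtColor(im,cv2.COLOR_BGR2HSV),d
def plane(n,uv,z):
    c,R,t=cal(n);uv=np.atleast_2d(uv)
    r=np.c_[(uv[:,0]-c["cx"])/c["fx"],(uv[:,1]-c["cy"])/c["fy"],np.ones(len(uv))]@R
    o=-R.T@t;return o+r*((z-o[2])/r[:,2])[:,None]
def blobs(m,amin=30):
    k,l,s,c=cv2.connectedComponentsWithStats(m.astype(np.uint8));return [(l==i) for i in range(1,k) if s[i,4]>=amin]
def rect(p): # oriented rect in world xy, mm
    (c,s,a)=cv2.minAreaRect((p[:,:2]*1000).astype(np.float32));return np.round(c,1),np.round(s,1),round(a,2)
E
cat > m.py <<'E'
from h import *
im=cv2.imread("pics/top0.png");d=np.load("top0.npy");P=cloud("top",d);H=cv2.cvtColor(im,cv2.COLOR_BGR2HSV);h,s,v=H[...,0],H[...,1],H[...,2];z=P[...,2]
def rep(n,m,a=20):
    for b in blobs(m,a): p=P[b]; print(n,b.sum(),"px",np.argwhere(b).mean(0)[::-1].round(),"xyz",(np.median(p,0)*1000).round(1),"z",(np.percentile(p[:,2],[5,95])*1000).round(),"rect",*rect(p))
blue=(h>105)&(h<125)&(s>150)
rep("bin",blue,500); rep("binrim",blue&(z>0.055)&(z<.075),50)
rep("orange",(h>5)&(h<16)&(s>170)&(v>90),60)
rep("red",((h<4)|(h>176))&(s>170)&(v>90),40)
rep("green",(h>50)&(h<85)&(s>130)&(v>40),40)
rep("purple",(h>135)&(h<160)&(s>120)&(v>40),15)
rep("yellow",(h>20)&(h<32)&(s>170)&(v>90),60)
reg=np.zeros_like(z,bool);reg[220:340,150:290]=1
rep("posts",reg&(z>.083),5)
reg[:]=0;reg[225:345,400:530]=1
rep("cposts",reg&(z>.053)&(s<90),5)
rep("handle",(v<50)&(z>.04)&(z<.12),20)
rep("pan",reg&(s<60)&(z>.025)&(z<.05),100)
E
python3 m.py
```

```text
bin 7936 px [315. 279.] xyz [523.8  41.   29.6] z [27. 64.] rect [524.7  42.9] [132.7 206.1] 87.73
binrim 127 px [316. 223.] xyz [625.8  35.4  62.4] z [56. 67.] rect [626.1  41. ] [127.   3.] 87.63
binrim 162 px [311. 333.] xyz [423.8  55.2  63.8] z [56. 67.] rect [424.   47.8] [128.    3.6] 88.36
orange 343 px [374. 189.] xyz [694.9 -77.3  26.5] z [20. 30.] rect [608.8 -12. ] [ 58.4 242.1] 52.98
orange 423 px [187. 269.] xyz [545.  269.6  95.9] z [ 91. 100.] rect [535.3 159.3] [249.9  59. ] 84.78
red 318 px [227. 169.] xyz [705.8 182.8 175.8] z [159. 178.] rect [703.  184.9] [56.  20.6] 21.63
red 301 px [417. 312.] xyz [ 457.1 -141.4   40.5] z [38. 43.] rect [457.5 -72.7] [222.2  68.8] 88.61
green 366 px [532. 258.] xyz [ 548.7 -343.4  114.8] z [ 91. 121.] rect [ 548.5 -333.5] [68.  38.6] 2.51
purple 51 px [219. 253.] xyz [571.2 212.9  90.3] z [84. 94.] rect [572.3 214.2] [13.  14.1] 39.35
purple 46 px [219. 265.] xyz [551.2 213.1  90.1] z [87. 94.] rect [527.4 128.1] [192.1  13.5] 74.11
purple 48 px [218. 276.] xyz [531.4 213.6  89.6] z [86. 94.] rect [532.3 215.6] [14.4 12.6] 88.9
[... 2503 characters left out ...]
.48
handle 178 px [128. 213.] xyz [656.5 393.7  52.5] z [41. 64.] rect [653.  389.4] [55.2 18.1] 2.8
handle 64 px [156. 220.] xyz [640.3 336.9  50.9] z [42. 59.] rect [642.8 341.6] [14.2 52.4] 64.75
handle 36 px [475. 239.] xyz [ 590.3 -256.5   58.5] z [45. 62.] rect [ 590.5 -259.3] [ 3.7 22.4] 2.29
handle 337 px [161. 276.] xyz [534.8 329.5  75.8] z [72. 80.] rect [533.5 314.2] [45.8 71.4] 87.7
handle 55 px [180. 296.] xyz [497.4 287.4  76.4] z [71. 84.] rect [498.3 287.7] [ 2.8 30.9] 88.28
handle 46 px [485. 333.] xyz [ 416.5 -264.7   59. ] z [44. 61.] rect [ 416.7 -267.1] [ 5.1 21.6] 2.88
pan 3493 px [451. 287.] xyz [ 501.3 -215.7   32.2] z [29. 41.] rect [ 501.6 -218.3] [160.   88.3] 2.8
```

```bash
python3 -c "
import cv2,numpy as np
a=cv2.imread('pics/top0.png')
x=cv2.resize(a[225:350,145:290],None,fx=2.75,fy=2.75,interpolation=2);y=cv2.resize(a[225:350,400:550],None,fx=2.6,fy=2.75,interpolation=2)
cv2.imwrite('pics/crop.png',np.hstack([x,y]))"
```

```text
(no output)
```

View pics/crop.png

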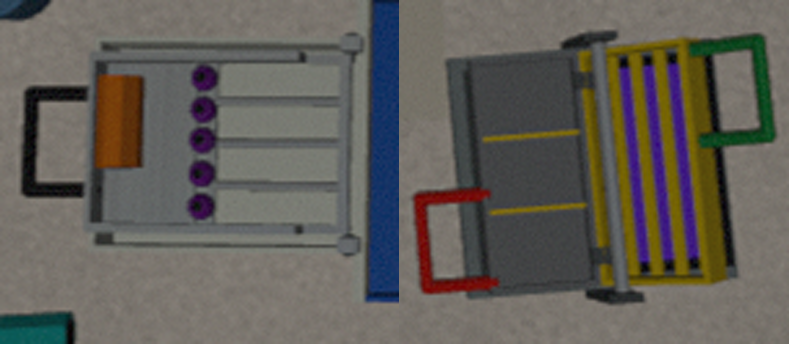

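The crop shows the strainer handle bar at its left edge, beads held at the rib, the roller against the handle-side wall, and the lid wide open. I'll derive the frames, check the handle points against the blobs, and check reachability along all the arcs.

```bash
cat >> h.py <<'E'
class F:
    def __init__(s,o,yaw): s.o=np.array(o);s.yaw=yaw;s.R=Ro.from_euler('z',yaw).as_matrix()
    def w(s,p): return s.o+s.R@np.array(p,float)
    def inv(s,P): return (np.asarray(P)-s.o)@s.R
ST=F([.5276,.1194,0],np.radians(-1.93)); CR=F([.5036,-.2635,0],np.radians(2.6))
def strainer(th):
    f=th-.1;c,s=np.cos(f),np.sin(f);return ST.w([0,.215*c-.008*s,.085+.215*s+.008*c])
def case(th,x=-.042,y=.135,z=-.014):
    c,s=np.cos(th),np.sin(th);return CR.w([x,y*c-z*s,.05+y*s+z*c])
def lid(th):
    c,s=np.cos(th),np.sin(th);return CR.w([.042,.012+.123*c-.012*s,.04+.123*s+.012*c])
def down(yaw,tilt=0,flip=False): # tool down, closing axis at world angle yaw (rad)
    d=np.array([np.cos(yaw),np.sin(yaw),0])*(-1 if flip else 1);z=np.array([0,0,-1.]);x=np.cross(d,z)
    q=Ro.from_matrix(np.c_[x,d,z]).as_quat();return q[[3,0,1,2]]
G=np.array([0,0,.054])
E
cat > t.py <<'E'
from h import *
im=cv2.imread("pics/top0.png");d=np.load("top0.npy");P=cloud("top",d);H=cv2.cvtColor(im,cv2.COLOR_BGR2HSV);h,s,v=H[...,0],H[...,1],H[...,2];z=P[...,2]
def ext(n,m,fr,box):
    b=np.zeros_like(m);b[box[1]:box[3],box[0]:box[2]]=1;p=fr.inv(P[m&b&(d>0)])*1000
    print(n,"frame min/max",np.percentile(p,[1,99],axis=0).round(1).tolist())
ext("strh",(v<50)&(z>.06),ST,(150,250,176,303)); print(ST.inv(strainer(0))*1000)
ext("red",((h<4)|(h>176))&(s>170),CR,(400,285,440,340)); print(CR.inv(case(0))*1000)
ext("green",(h>50)&(h<85)&(s>130),CR,(500,230,550,285)); print(CR.inv(lid(2.38))*1000)
ext("rim",(h>105)&(h<125)&(s>150)&(z>.055),ST,(270,210,360,345))
ext("hposts",(z>.083)&(z<.1),ST,(265,230,280,325))
ext("pan",(s<60)&(z>.025)&(z<.05),CR,(410,240,470,340))
for nm,f,ths,yaw in(("str",strainer,np.linspace(0,1.03,5),ST.yaw),("case",case,np.linspace(0,3.14,7),CR.yaw),("lid",lid,np.linspace(2.4,0,5),CR.yaw)):
  for fl in(0,1):
    q=[kin.inverse_kinematics(f(t)+G,down(yaw+np.pi/2,flip=fl)) for t in ths]
    print(nm,fl,[None if a is None else [round(float(a[6]),2),round(float(a[5]),2)] for a in q])
E
python3 t.py
```

```text
strh frame min/max [[-36.1, 177.1, 70.6], [34.9, 217.3, 81.5]]
[5.49988807e-14 2.14724563e+02 7.14958487e+01]
red frame min/max [[-75.8, 85.1, 36.6], [-9.2, 137.0, 44.0]]
[-42. 135.  36.]
green frame min/max [[7.7, -91.1, 24.2], [74.9, -54.4, 122.0]]
[ 42.         -85.30065888 116.19436843]
rim frame min/max [[-103.0, -142.9, 55.3], [101.9, -13.6, 82.7]]
hposts frame min/max [[-69.7, -5.3, 83.1], [72.0, 11.8, 92.3]]
pan frame min/max [[-78.2, 12.5, 27.7], [79.1, 88.9, 42.2]]
str 0 [[0.9, 0.73], [0.91, 0.83], [0.94, 0.92], [0.99, 1.0], [1.05, 1.06]]
str 1 [[-1.81, 0.78], [-1.85, 0.87], [-1.87, 0.95], [-1.88, 1.02], [-1.87, 1.07]]
case 0 [[2.04, 0.47], [2.1, 0.64], [2.26, 0.8], [2.59, 0.95], [2.68, 0.95], [2.66, 0.86], [2.71, 0.76]]
case 1 [[-0.64, 0.58], [-0.63, 0.76], [-0.77, 0.82], [-0.62, 0.92], [-0.41, 0.98], [-0.24, 0.99], [-0.09, 0.97]]
lid 0 [[2.55, 0.9], [2.48, 0.95], [2.24, 0.87], [2.08, 0.76], [1.99, 0.61]]
lid 1 [[-0.61, 0.89], [-0.67, 0.94], [-0.58, 1.01], [-0.62, 0.93], [-0.91, 0.65]]
```

```bash
cat >> h.py <<'E'
def arc(f,a,b,n,v=.1):
    for t in np.linspace(a,b,n+1)[1:]: env.movel(f(t)+G,velocity=v)
def st(m=""):
    s=env.get_state();print(m,"t",round(s["time"],1),"tcp",s["tcp_pos"].round(4),"F",s["force"].round(1),"open",round(s["opening"],4),"gf",round(s["gripper_force"],1));return s
E
python3 - <<'E'
from h import *
q=down(ST.yaw+np.pi/2)
b=strainer(0)
env.grip(.04,40)
env.reach(b+G+[0,0,.09],q); st("above")
env.movel(b+G,velocity=.1,stop_force=8); st("at")
env.grip(.0,40); st("gripped")
arc(strainer,0,.28,4,.06); st("lifted")
print("bar expected",strainer(.28)+G)
env.dwell(1.5)
im,P,H,d=look("scene","s1"); look("top","t1"); st()
E
```

```text
above t 2.2 tcp [0.5341 0.3357 0.2158] F [-0.4  0.4  0.5] open 0.04 gf 0.0
at t 3.2 tcp [0.5353 0.3342 0.1262] F [-0.6 -0.9  0.3] open 0.0401 gf 0.0
gripped t 3.6 tcp [0.5352 0.3352 0.1263] F [0.6 3.3 2.3] open 0.0085 gf 39.0
lifted t 5.2 tcp [0.5349 0.3309 0.1859] F [1.  5.4 0. ] open 0.0085 gf 39.4
bar expected [0.53467565 0.32937497 0.18536211]
 t 6.8 tcp [0.5349 0.3309 0.1858] F [1.1 6.  0.6] open 0.0086 gf 39.4
```

```bash
python3 -c "
import cv2,numpy as np
a=cv2.imread('pics/t1.png')[200:340,130:370];b=cv2.imread('pics/s1.png')[130:310,230:450]
cv2.imwrite('pics/c1.png',np.hstack([cv2.resize(a,(400,300)),cv2.resize(b,(400,300))]))"
```

```text
(no output)
```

View pics/c1.png

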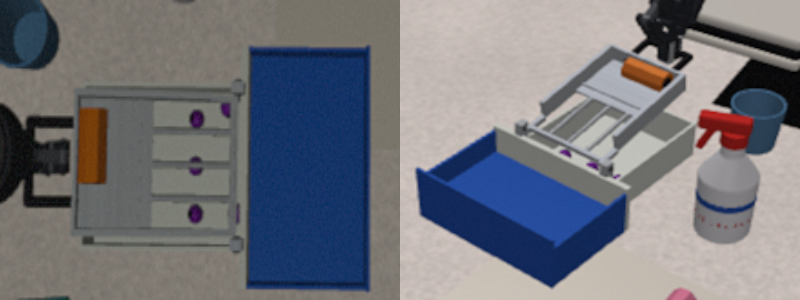

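The roller is still in the strainer, and all five beads seem to have gone through the slots: three are visible in the open and two near the hinge edge at (225,110) and (236,213). I'll confirm by depth.

```bash
cat >> h.py <<'E'
def rep(n,m,P,d,fr,a=8):
    for b in blobs(m&(d>0),a):
        p=fr.inv(P[b])*1000;print(n,int(b.sum()),np.argwhere(b).mean(0)[::-1].round().tolist(),"med",np.median(p,0).round(1).tolist(),"min",np.percentile(p,3,axis=0).round().tolist(),"max",np.percentile(p,97,axis=0).round().tolist())
def purple(H): return (H[...,0]>130)&(H[...,0]<165)&(H[...,1]>100)&(H[...,2]>30)
def orange(H): return (H[...,0]>4)&(H[...,0]<17)&(H[...,1]>160)&(H[...,2]>70)
E
python3 - <<'E'
from h import *
for n in("top","scene"):
    im,P,H,d=look(n); p=ST.inv(P); near=(abs(p[...,0])<.12)&(p[...,1]>-.16)&(p[...,1]<.25)
    rep(n+" bead",purple(H)&near,P,d,ST,4); rep(n+" or",orange(H)&near,P,d,ST,20)
E
```

```text
top bead 23 [265.0, 251.0] med [53.8, 19.9, 19.7] min [48.0, 16.0, 17.0] max [58.0, 24.0, 23.0]
top bead 42 [248.0, 255.0] med [43.1, 52.9, 18.9] min [37.0, 47.0, 16.0] max [50.0, 58.0, 23.0]
top bead 5 [247.0, 274.0] med [7.3, 54.4, 16.3] min [7.0, 51.0, 16.0] max [7.0, 58.0, 21.0]
top bead 13 [247.0, 280.0] med [-2.5, 54.0, 17.8] min [-6.0, 49.0, 15.0] max [-2.0, 59.0, 21.0]
top bead 45 [247.0, 300.0] med [-42.6, 52.9, 18.8] min [-48.0, 47.0, 16.0] max [-35.0, 58.0, 22.0]
top or 543 [185.0, 268.0] med [12.8, 143.7, 136.2] min [-14.0, 133.0, 127.0] max [40.0, 157.0, 140.0]
scene bead 13 [321.0, 221.0] med [-42.4, 56.9, 19.6] min [-46.0, 51.0, 14.0] max [-37.0, 62.0, 22.0]
scene bead 12 [336.0, 229.0] med [2.5, 56.1, 20.0] min [-7.0, 53.0, 8.0] max [8.0, 71.0, 22.0]
scene or 289 [364.0, 174.0] med [14.7, 137.8, 133.8] min [-14.0, 131.0, 123.0] max [42.0, 159.0, 141.0]
```

Run:
```python
from h import *
im,P,H,d=look("top"); im2,_,_,_=look("scene")
p=ST.inv(P)
m=(H[...,0]>125)&(H[...,0]<170)&(H[...,1]>50)&(abs(p[...,0])<.09)&(abs(p[...,1])<.12)
rep("loose",m,P,d,ST,1)
cv2.imwrite("pics/c2.png",np.hstack([cv2.resize(im[230:330,225:290],(390,600),interpolation=2),cv2.resize(im2[185:255,290:370],(410,600),interpolation=2)]))
```

```text
loose 30 [265.0, 251.0] med [52.9, 19.7, 19.8] min [48.0, 16.0, 16.0] max [58.0, 24.0, 23.0]
loose 52 [248.0, 255.0] med [43.1, 53.0, 18.9] min [36.0, 48.0, 13.0] max [50.0, 60.0, 23.0]
loose 11 [247.0, 274.0] med [7.1, 50.3, 20.8] min [3.0, 41.0, 17.0] max [9.0, 57.0, 93.0]
loose 22 [247.0, 279.0] med [-2.7, 52.3, 17.9] min [-6.0, 44.0, 9.0] max [-2.0, 60.0, 90.0]
loose 49 [247.0, 300.0] med [-42.7, 53.1, 18.8] min [-49.0, 48.0, 14.0] max [-35.0, 59.0, 23.0]
loose 8 [272.0, 300.0] med [-41.3, 4.8, 18.8] min [-48.0, 5.0, 16.0] max [-35.0, 5.0, 22.0]
loose 1 [100.0, 316.0] med [-51.9, 115.8, 532.3] min [-52.0, 116.0, 532.0] max [-52.0, 116.0, 532.0]
loose 1 [102.0, 326.0] med [-60.2, 109.3, 542.4] min [-60.0, 109.0, 542.0] max [-60.0, 109.0, 542.0]
loose 1 [89.0, 344.0] med [-72.8, 105.5, 575.1] min [-73.0, 105.0, 575.0] max [-73.0, 105.0, 575.0]
loose 1 [110.0, 353.0] med [-81.4, 92.6, 563.0] min [-81.0, 93.0, 563.0] max [-81.0, 93.0, 563.0]
loose 1 [114.0, 356.0] med [-84.5, 91.1, 557.8] min [-84.0, 91.0, 558.0] max [-84.0, 91.0, 558.0]
```

View pics/c2.png

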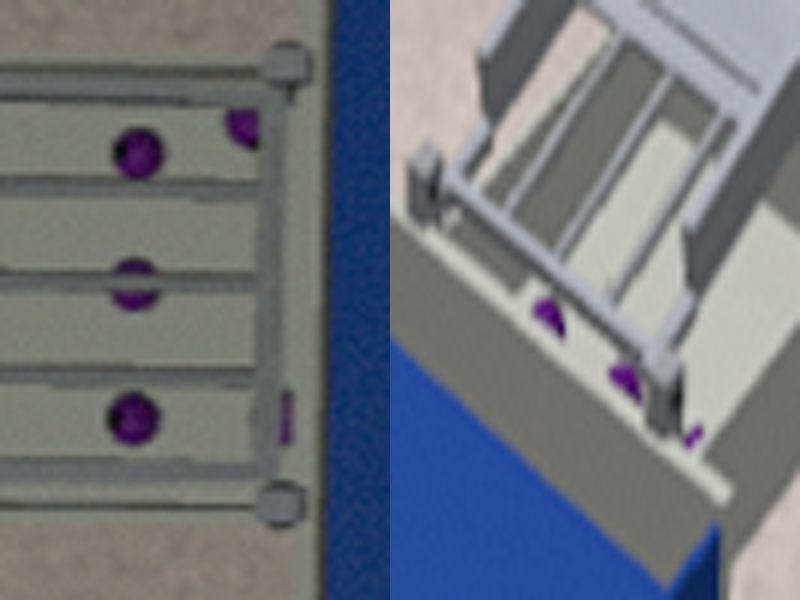

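All five beads lie in the tub (z ≈ 19 mm, the fifth at (272,300)). Now I'll tip the strainer steeply.

Run:
```python
from h import *
arc(strainer,.28,1.0,7,.12); st("tipped"); print(strainer(1.0)+G); env.dwell(1.2)
for n in("top","scene"):
    im,P,H,d=look(n,n[0]+"3"); p=ST.inv(P); near=(abs(p[...,0])<.12)&(p[...,1]>-.16)&(p[...,1]<.25)
    rep(n+" or",orange(H)&near,P,d,ST,10); rep(n+" bead",purple(H)&near,P,d,ST,4)
```

```text
tipped t 9.3 tcp [0.5322 0.2501 0.3155] F [-2.2  7.9 12.1] open 0.0083 gf 39.6
[0.53188995 0.24670727 0.31238817]
top or 431 [338.0, 268.0] med [18.5, -120.1, 56.1] min [-8.0, -132.0, 50.0] max [46.0, -107.0, 60.0]
top bead 26 [265.0, 250.0] med [53.9, 19.9, 19.7] min [48.0, 16.0, 17.0] max [58.0, 24.0, 24.0]
top bead 36 [248.0, 255.0] med [44.1, 52.7, 19.0] min [40.0, 48.0, 15.0] max [50.0, 60.0, 24.0]
top bead 20 [247.0, 279.0] med [-2.4, 54.1, 18.7] min [-6.0, 49.0, 15.0] max [-0.0, 59.0, 22.0]
top bead 45 [247.0, 300.0] med [-42.6, 52.9, 19.3] min [-48.0, 48.0, 15.0] max [-35.0, 59.0, 23.0]
scene or 57 [292.0, 258.0] med [25.0, -114.1, 57.0] min [-9.0, -119.0, 45.0] max [48.0, -104.0, 61.0]
scene bead 13 [321.0, 221.0] med [-39.8, 56.1, 20.4] min [-46.0, 52.0, 15.0] max [-35.0, 61.0, 23.0]
scene bead 12 [336.0, 229.0] med [2.3, 57.6, 18.6] min [-6.0, 54.0, 9.0] max [8.0, 71.0, 22.0]
```

The roller is in the bin (x 18, y −120, parallel to the end wall). Now I'll lower the strainer onto its rest.

Run:
```python
from h import *
arc(strainer,1.0,.04,9,.15); st("near")
for t in(.0,-.03,-.06):
    if env.movel(strainer(t)+G,velocity=.03,stop_force=12): break
s=st("rest")
env.grip(.04); env.movel(s["tcp_pos"]+[0,0,.12],velocity=.15)
st("up")
env.reach([.5,.02,.30],down(ST.yaw)); env.dwell(.1)
im,P,H,d=look("top","t4"); p=ST.inv(P); h,v=H[...,0],H[...,2]
rep("bar",(v<50)&(p[...,2]>.06)&(p[...,2]<.2)&(abs(p[...,0])<.05)&(p[...,1]>.17)&(p[...,1]<.24),P,d,ST,30)
near=(abs(p[...,0])<.12)&(p[...,1]>-.16)&(p[...,1]<.25)
rep("or",orange(H)&near,P,d,ST,10); rep("orC",orange(H)&(P[...,0]>.63)&(P[...,2]<.1),P,d,ST,10)
```

```text
near t 13.3 tcp [0.5351 0.3355 0.1327] F [ 2.7  7.  -3.4] open 0.0083 gf 41.8
rest t 13.7 tcp [0.5352 0.3353 0.1263] F [-0.4  0.3  4.8] open 0.0083 gf 42.9
up t 15.0 tcp [0.5346 0.335  0.2453] F [ 0.7 -0.  -0.7] open 0.04 gf 0.0
bar 326 [161.0, 276.0] med [-0.8, 210.3, 75.8] min [-34.0, 178.0, 71.0] max [35.0, 217.0, 81.0]
orC 414 [374.0, 189.0] med [175.5, -191.5, 25.5] min [153.0, -215.0, 18.0] max [198.0, -168.0, 30.0]
```

View pics/t4.png

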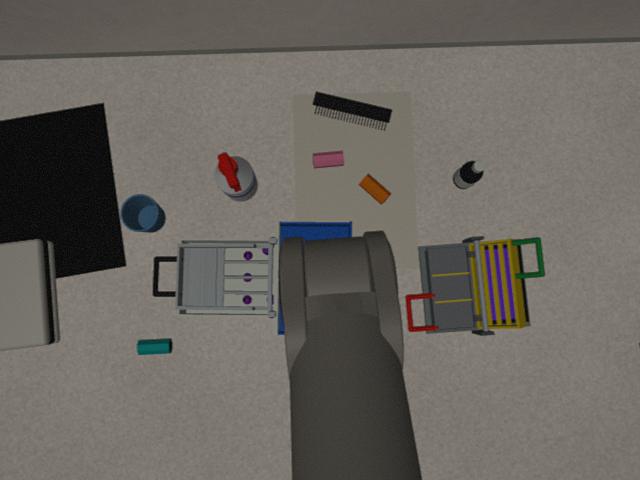

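The strainer is back at rest, with its bar at the starting height, and the stray roller is still at (374,189). I'll pick that one up first, taking a fresh measurement just before grasping.

```bash
cat >> h.py <<'E'
def best(p,yaw):
    q0=env.get_state()["qpos"];r=[]
    for fl in(0,1):
        o=down(yaw,flip=fl);q=kin.inverse_kinematics(p,o)
        if q is not None: r.append((np.abs(np.array(q)-q0).max()+.3*abs(q[6]),fl,o))
    return min(r,key=lambda x:x[:2])[2]
def rollerpose(region,ztop,name="top",save=None):
    im,P,H,d=look(name,save);m=orange(H)&region(P)&(d>0)
    b=max(blobs(m,60),key=lambda b:b.sum());top=b&(P[...,2]>ztop-.009)
    uv=np.argwhere(top)[:,::-1].astype(float);p=plane(name,uv,ztop-.002)
    (c,s,a)=cv2.minAreaRect((p[:,:2]*1000).astype(np.float32));a=a if s[0]>s[1] else a+90
    print("roller",np.round(c,1),np.round(s,1),"axis deg",round(a,1));return np.array(c)/1000,np.radians(a)
def pick(c,z,yaw,open_=.05,hi=.25):
    P=np.array([c[0],c[1],z]);q=best(P+G+[0,0,.1],yaw)
    env.grip(open_,30);env.reach([c[0],c[1],hi],q);env.movel(P+G,velocity=.15,stop_force=12);env.grip(0,30);st("grip")
    env.movel([c[0],c[1],hi],velocity=.15);return st("lift")
def place(x,gz): # bay at case x
    p=CR.w([x,.051,gz]);q=best(p+G,CR.yaw)
    env.reach(p+G+[0,0,.12],q);s=st("over bay")
    env.movel(p+G,velocity=.1,stop_force=10);st("down");env.grip(.042);env.movel(p+G+[0,0,.14],velocity=.15)
E
python3 - <<'E'
from h import *
c,a=rollerpose(lambda P:(P[...,0]>.63)&(P[...,2]<.1),.029)
pick(c,.025,a+np.pi/2)
place(.05,.057)
env.reach([.45,.2,.35],env.get_state()["orientation"])
im,P,H,d=look("top","t5"); p=CR.inv(P); rep("c",orange(H)&(abs(p[...,0])<.2)&(abs(p[...,1])<.3),P,d,CR,10); p=ST.inv(P);rep("a",orange(H)&(abs(p[...,0])<.11)&(p[...,1]<0)&(p[...,1]>-.15),P,d,ST,10);st()
E
```

```text
roller [696.1 -78.2] [58.5 26.5] axis deg 46.6
grip t 19.2 tcp [ 0.6967 -0.0784  0.0801] F [-1.1  2.1  6.4] open 0.0271 gf 30.3
lift t 20.5 tcp [ 0.6955 -0.078   0.2488] F [ 0.6  0.7 -0.6] open 0.0272 gf 29.6
over bay t 21.4 tcp [ 0.552  -0.2095  0.2308] F [-0.5 -0.6 -0.2] open 0.0273 gf 29.6
down t 22.5 tcp [ 0.5507 -0.2101  0.1119] F [-2.5  0.4  8.2] open 0.0273 gf 30.5
c 432 [338.0, 268.0] med [50.7, 260.7, 56.0] min [24.0, 248.0, 50.0] max [78.0, 273.0, 60.0]
c 476 [450.0, 260.0] med [49.3, 51.2, 58.0] min [37.0, 22.0, 50.0] max [62.0, 80.0, 62.0]
a 432 [338.0, 268.0] med [18.5, -120.1, 56.0] min [-8.0, -132.0, 50.0] max [46.0, -107.0, 60.0]
 t 25.6 tcp [0.4505 0.1989 0.3498] F [0.4 0.4 0.2] open 0.0422 gf 0.0
```

View pics/t5.png

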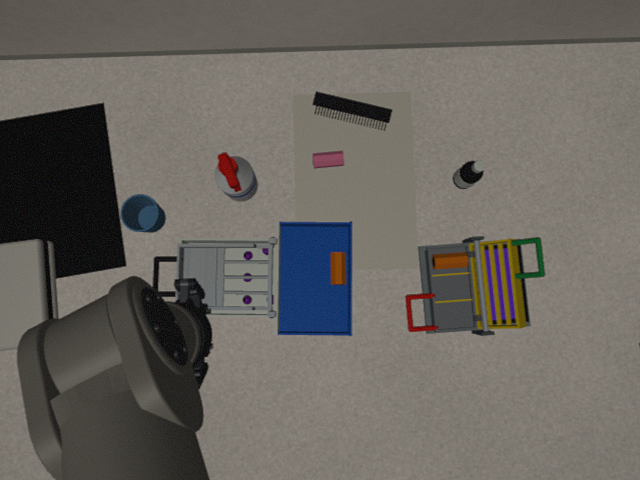

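Roller c lies in its bay at (450,260). Roller a, at (338,268) in the bin, is too close to the end wall for a finger. I'll lift it by its ends to mid-bin, then regrasp it across.

Run:
```python
from h import *
reg=lambda P:(abs(ST.inv(P)[...,0])<.11)&(ST.inv(P)[...,1]<0)&(ST.inv(P)[...,1]>-.15)
c,a=rollerpose(reg,.058); print(ST.inv([*c,0])*1000, np.degrees(ST.yaw))
yaw=a if abs(np.cos(a-ST.yaw))>.5 else a+np.pi/2
t=np.array([c[0],c[1],.100]);q=best(t,yaw)
env.grip(.085,30);env.reach(t+[0,0,.12],q);env.movel(t,velocity=.1,stop_force=12);env.grip(.04,30);st("ends")
dv=ST.R@[-.015,.047,0]
env.movel(t+[0,0,.025],velocity=.1);env.movel(t+dv+[0,0,.025],velocity=.1);st("moved");env.movel(t+dv+[0,0,.002],velocity=.06,stop_force=8);env.grip(.085);env.movel(t+dv+[0,0,.15])
env.reach([.45,.2,.35],env.get_state()["orientation"])
c,a=rollerpose(reg,.058,save="t6"); print(ST.inv([*c,0])*1000)
pick(c,.030+.024,a+np.pi/2)
place(-.05,.057)
env.reach([.45,.15,.35],env.get_state()["orientation"])
im,P,H,d=look("top","t7"); rep("or",orange(H)&(P[...,2]<.2),P,d,CR,10);st()
```

```text
roller [542.9  -0.6] [24.2 57.7] axis deg 178.4
[  19.32289776 -119.38122681    0.        ] -1.93
ends t 28.8 tcp [ 5.432e-01 -5.000e-04  1.006e-01] F [-1.   1.1  7.1] open 0.0591 gf 32.8
moved t 29.9 tcp [0.5295 0.0466 0.1249] F [-0.7 -0.   0.3] open 0.0595 gf 32.4
roller [529.2  44.4] [24.2 57.5] axis deg 178.6
[  4.12377542 -74.86206082   0.        ]
grip t 35.5 tcp [0.5298 0.0446 0.1089] F [-1.2  1.   7. ] open 0.0273 gf 30.0
lift t 36.5 tcp [0.5286 0.0446 0.2492] F [-0.4  0.4 -0.3] open 0.0273 gf 29.6
over bay t 37.6 tcp [ 0.452  -0.2138  0.2307] F [0.5 1.6 0.6] open 0.0271 gf 29.6
down t 38.8 tcp [ 0.4509 -0.2146  0.1108] F [-0.5  1.5  6.9] open 0.0272 gf 30.4
or 478 [450.0, 260.0] med [49.3, 50.9, 58.0] min [37.0, 22.0, 50.0] max [62.0, 80.0, 62.0]
or 492 [455.0, 314.0] med [-49.4, 51.7, 58.0] min [-62.0, 23.0, 51.0] max [-37.0, 80.0, 62.0]
 t 44.1 tcp [0.45   0.1498 0.3499] F [-1.   0.2 -0.1] open 0.0419 gf 0.0
```

View pics/t7.png

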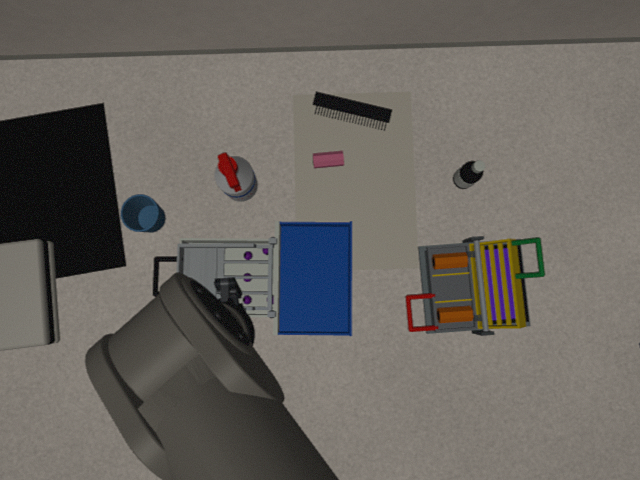

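Both rollers lie in their bays at (450,260) and (455,314). Next I'll close the lid by its green handle.

```bash
python3 - <<'E'
from h import *
q=down(CR.yaw+np.pi/2,flip=True); b=lid(2.38); G[2]=.056
env.grip(.03,40); env.reach(b+G+[0,0,.1],q); env.movel(b+G,velocity=.08,stop_force=10); st("at lid"); print(b+G)
env.grip(0,40); st("gripped")
arc(lid,2.38,.06,16,.12); st("near shut")
for t in(.0,-.03,-.06):
    if env.movel(lid(t)+G,velocity=.03,stop_force=15): break
s=st("shut"); print(lid(0)+G)
env.grip(.03); env.movel(s["tcp_pos"]+[0,0,.15],velocity=.15)
env.reach([.45,.15,.35],env.get_state()["orientation"])
im,P,H,d=look("top","t8"); rep("or",orange(H)&(P[...,2]<.2),P,d,CR,10)
h,sa=H[...,0],H[...,1]; rep("green",(h>50)&(h<85)&(sa>130),P,d,CR,20); rep("yellow",(h>18)&(h<34)&(sa>150),P,d,CR,100)
look("scene","s8")
E
python3 -c "
import cv2,numpy as np
a=cv2.imread('pics/t8.png')[215:355,380:570];b=cv2.imread('pics/s8.png')[250:400,100:300]
cv2.imwrite('pics/c8.png',np.hstack([cv2.resize(a,(400,300)),cv2.resize(b,(400,300))]))"
```

```text
at lid t 48.1 tcp [ 0.5496 -0.347   0.1728] F [-0.6  0.4  0.5] open 0.0297 gf 0.0
[ 0.54942626 -0.3468076   0.17219437]
gripped t 48.5 tcp [ 0.5496 -0.3482  0.1732] F [ 0.5 -4.7  2.3] open 0.0081 gf 39.1
near shut t 53.2 tcp [ 0.5399 -0.1281  0.115 ] F [-0.2 -4.8 -3.6] open 0.0084 gf 42.7
shut t 53.9 tcp [ 0.54   -0.1274  0.1069] F [-3.7  3.7 15. ] open 0.0079 gf 44.9
[ 0.53943276 -0.12673373  0.108     ]
or 54 [454.0, 260.0] med [48.7, 45.3, 58.2] min [37.0, 42.0, 52.0] max [63.0, 49.0, 64.0]
or 53 [463.0, 259.0] med [49.8, 27.3, 58.8] min [37.0, 24.0, 51.0] max [62.0, 31.0, 63.0]
or 55 [444.0, 261.0] med [49.2, 63.7, 58.5] min [37.0, 60.0, 49.0] max [62.0, 67.0, 68.0]
or 58 [449.0, 314.0] med [-49.3, 63.1, 57.5] min [-62.0, 60.0, 52.0] max [-38.0, 67.0, 65.0]
or 58 [459.0, 314.0] med [-49.6, 45.3, 58.2] min [-63.0, 41.0, 51.0] max [-37.0, 49.0, 62.0]
or 56 [469.0, 313.0] med [-50.0, 27.0, 58.4] min [-62.0, 23.0, 52.0] max [-37.0, 30.0, 64.0]
green 317 [414.0, 268.0] med [39.3, 123.7, 56.0] min [8.0, 91.0, 53.0] max [74.0, 137.0, 60.0]
yellow 2750 [455.0, 288.0] med [-2.3, 50.6, 71.1] min [-77.0, 12.0, 37.0] max [76.0, 89.0, 74.0]
```

View pics/c8.png

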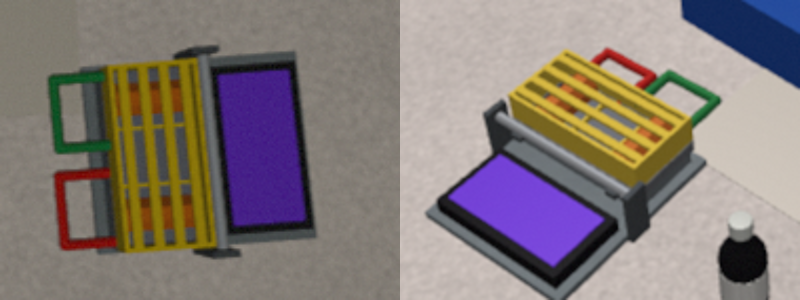

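The lid is shut, with both rollers visible inside through the slats. Now I'll turn the case over by the red handle.

Run:
```python
from h import *
q=down(CR.yaw+np.pi/2,flip=True); f=lambda t:case(t,x=-.047); G[2]=.056
env.grip(.03,50); env.reach(f(0)+G+[0,0,.13],q); env.movel(f(0)+G,velocity=.1,stop_force=10); st("at red"); print(f(0)+G)
env.grip(0,50); st("gripped")
for k,t in enumerate(np.linspace(0,3.08,23)[1:]):
    env.movel(f(t)+G,velocity=.1)
    if k%4==3: st(f"{t:.2f}"); print((f(t)+G).round(4))
for t in(3.12,3.16,3.20):
    if env.movel(f(t)+G,velocity=.03,stop_force=15): break
s=st("end"); print(f(3.14)+G)
env.grip(.03); env.movel(s["tcp_pos"]+[0,0,.15],velocity=.15)
env.reach([.45,.15,.35],env.get_state()["orientation"])
im,P,H,d=look("top","t9"); h,sa=H[...,0],H[...,1]
m=np.zeros_like(h,bool); p=CR.inv(P); m=(abs(p[...,0])<.1)&(p[...,1]<.05)&(p[...,1]>-.2)
rep("red",((h<4)|(h>176))&(sa>150)&m,P,d,CR,20); rep("green",(h>50)&(h<85)&(sa>130),P,d,CR,10); rep("base",m&(sa<60)&(p[...,2]>.055),P,d,CR,200); rep("bead",purple(H)&(ST.inv(P)[...,1]>-.01),P,d,ST,4)
im2,*_=look("scene")
cv2.imwrite("pics/c9.png",np.hstack([cv2.resize(im[215:355,150:590],(480,300)),cv2.resize(im2[230:430,80:300],(320,300))]))
```

```text
at red t 59.2 tcp [ 0.4494 -0.1296  0.0948] F [ 0.9  2.2 -0.2] open 0.03 gf 0.0
[ 0.45052438 -0.13077103  0.092     ]
gripped t 59.5 tcp [ 0.4495 -0.1316  0.0955] F [ 0.4 -5.7 -3.3] open 0.0081 gf 48.7
0.56 t 60.9 tcp [ 0.4503 -0.1426  0.1658] F [-5.9  4.6  0.8] open 0.0078 gf 49.3
[ 0.4511 -0.1439  0.1658]
1.12 t 62.2 tcp [ 0.4535 -0.1883  0.2226] F [-11.9  26.2  33.3] open 0.0077 gf 52.2
[ 0.4534 -0.1943  0.2214]
1.68 t 63.6 tcp [ 0.4588 -0.2692  0.245 ] F [-2.  -1.5 16.3] open 0.0079 gf 54.5
[ 0.4567 -0.2664  0.2417]
2.24 t 65.0 tcp [ 0.4623 -0.3395  0.222 ] F [ 5.1 -2.8  3.3] open 0.0077 gf 55.2
[ 0.4599 -0.3383  0.2206]
2.80 t 66.3 tcp [ 0.4647 -0.3884  0.1642] F [ 7.3 -3.2 -1.9] open 0.0075 gf 58.3
[ 0.4622 -0.388   0.1644]
end t 67.9 tcp [ 0.4654 -0.4014  0.1173] F [-2.6  4.1 13.4] open 0.008 gf 62.3
[ 0.46277137 -0.40047064  0.12021499]
red 336 [553.0, 303.0] med [-42.2, -131.2, 68.3] min [-74.0, -139.0, 65.0] max [-9.0, -97.0, 72.0]
green 260 [545.0, 258.0] med [42.0, -132.3, 51.7] min [9.0, -138.0, 49.0] max [75.0, -103.0, 55.0]
base 4038 [511.0, 283.0] med [-0.5, -49.9, 71.7] min [-75.0, -89.0, 65.0] max [76.0, -9.0, 75.0]
bead 23 [265.0, 251.0] med [52.1, 19.8, 19.6] min [48.0, 16.0, 17.0] max [56.0, 24.0, 23.0]
bead 43 [248.0, 255.0] med [43.8, 53.0, 18.2] min [37.0, 47.0, 15.0] max [50.0, 59.0, 22.0]
bead 9 [247.0, 274.0] med [7.2, 50.6, 18.8] min [3.0, 43.0, 15.0] max [7.0, 58.0, 78.0]
bead 14 [247.0, 280.0] med [-3.4, 53.9, 17.9] min [-6.0, 49.0, 12.0] max [-2.0, 59.0, 22.0]
bead 46 [247.0, 300.0] med [-41.7, 53.0, 19.2] min [-48.0, 47.0, 15.0] max [-35.0, 59.0, 23.0]
bead 4 [272.0, 300.0] med [-43.2, 4.8, 19.3] min [-46.0, 5.0, 19.0] max [-41.0, 5.0, 21.0]
```

View pics/c9.png

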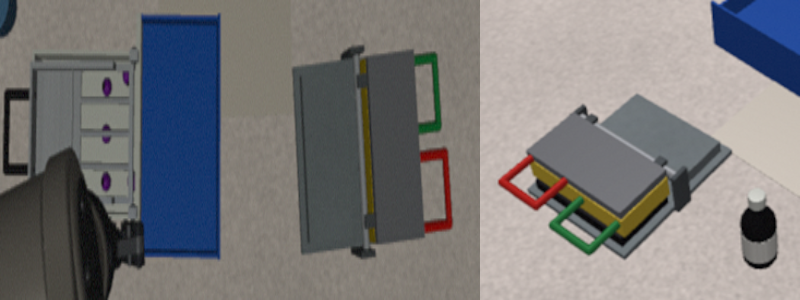

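The case lies flat on the lamp side: the red bar top is at 68 mm (expected 69) and the green at 52 mm (expected 53), so the lid is shut. The beads are in the tub and the strainer is down, so I'm handing in.

Run:
```python
from h import *
env.dwell(.5); print(job.job_done()); st()
```

```text
the job is handed in; nothing more can be done
None
the job is handed in; nothing more can be done
```

I handed the job in at about 70 s of the 210 s limit; no verdict came back. By the last pictures, the five beads are in the tub, the strainer is on its rest, and both rollers (only one was in the strainer) went into the case, which is shut and lies flat on the lamp side. The robot never went near the bottles or the cup.

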